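Put the hand stamps away in their slotted racks

TASK

Put every brass-footed hand stamp on the hatter's bench away upright in its slotted rack, the small-footed ones in the narrow rack and the large-footed ones in the wide rack: slide the keeper bars open, slide each stamp in through the mouth with its foot under the lips and its neck in the slot until its foot is wholly inside behind the keeper, then slide both keepers fully home. Do not disturb the mug, the can or the brush.

Things in the scene. Friction and masses are not known exactly. Their poses are not given: they have to be found in the camera images.
- rack_narrow: narrow rack for small stamps: fixed wooden tunnel on the bare bench, mouth towards the robot. Lane 188 mm long, 48 mm wide inside, 62 outside; lip plate z 20-26 mm with a straight 18 mm slot along its middle from mouth to back wall. Origin: on the bench under the lane's centre; x along the lane away from the robot (mouth x -94 mm, back wall +94), y left. Level, yaw varies
- rack_wide: wide rack for large stamps: fixed wooden tunnel on the bare bench, mouth towards the robot. Lane 188 mm long, 68 mm wide inside, 82 outside; lip plate z 20-26 mm with a straight 30 mm slot along its middle from mouth to back wall. Origin: on the bench under the lane's centre; x along the lane away from the robot (mouth x -94 mm, back wall +94), y left. Level, yaw varies
- keeper_narrow (a joint): keeper of the narrow rack: dark steel bar, 12 mm thick, sliding across the slot on top of the lip plate at rack x -80 mm, z 26.5-36.5 mm. Value in m: 0 = fully home (slot blocked), 0.040 = fully open (slot clear), moves along the rack's +y; about 1.5 N of friction, stays where left
- keeper_wide (a joint): keeper of the wide rack: dark steel bar, 12 mm thick, sliding across the slot on top of the lip plate at rack x -80 mm, z 26.5-36.5 mm. Value in m: 0 = fully home (slot blocked), 0.040 = fully open (slot clear), moves along the rack's +y; about 1.5 N of friction, stays where left
- keeper_narrow_knob (a point): top centre of the narrow rack's keeper knob, an upright steel pin 16 mm across, top 88.5 mm above the bench, grippable over its top 50 mm; at rack y = 36 mm when home, 76 mm when open
- keeper_wide_knob (a point): top centre of the wide rack's keeper knob, an upright steel pin 16 mm across, top 88.5 mm above the bench, grippable over its top 50 mm; at rack y = 36 mm when home, 76 mm when open
- small1: one of the small hand stamps (may be absent): upright, round, 100 mm tall; brass disc foot 40 mm across, 14 mm thick (z 0-14), steel neck 12 mm across (z 14-48), plain wooden handle 30 mm across (z 48-100), about 0.2 kg. Origin: centre of the foot's underside; z up through the handle. Handles of small and large stamps are alike.
- small2: one of the small hand stamps (may be absent): upright, round, 100 mm tall; brass disc foot 40 mm across, 14 mm thick (z 0-14), steel neck 12 mm across (z 14-48), plain wooden handle 30 mm across (z 48-100), about 0.2 kg. Origin: centre of the foot's underside; z up through the handle. Handles of small and large stamps are alike.
- small3: one of the small hand stamps (may be absent): upright, round, 100 mm tall; brass disc foot 40 mm across, 14 mm thick (z 0-14), steel neck 12 mm across (z 14-48), plain wooden handle 30 mm across (z 48-100), about 0.2 kg. Origin: centre of the foot's underside; z up through the handle. Handles of small and large stamps are alike.
- large1: one of the large hand stamps (may be absent): upright, round, 100 mm tall; brass disc foot 58 mm across, 14 mm thick (z 0-14), steel neck 20 mm across (z 14-48), plain wooden handle 30 mm across (z 48-100), about 0.38 kg. Origin: centre of the foot's underside; z up through the handle. Handles of small and large stamps are alike.
- large2: one of the large hand stamps (may be absent): upright, round, 100 mm tall; brass disc foot 58 mm across, 14 mm thick (z 0-14), steel neck 20 mm across (z 14-48), plain wooden handle 30 mm across (z 48-100), about 0.38 kg. Origin: centre of the foot's underside; z up through the handle. Handles of small and large stamps are alike.
- large3: one of the large hand stamps (may be absent): upright, round, 100 mm tall; brass disc foot 58 mm across, 14 mm thick (z 0-14), steel neck 20 mm across (z 14-48), plain wooden handle 30 mm across (z 48-100), about 0.38 kg. Origin: centre of the foot's underside; z up through the handle. Handles of small and large stamps are alike.
- mug: bystander: blue mug, 80 mm across, 90 mm tall; origin under its centre; leave alone
- can: bystander: spray can, 62 mm across, 170 mm tall; origin under its centre; leave alone
- brush: bystander: hand brush lying on the bench beyond the work; leave alone
Mind the look-alikes: they are no part of the job. Leave any blue or orange look-alike of the small1 alone.

How it is judged:
On the way, in this order (a step that is already met when the one before it is completed fails the run):
1. a keeper has been slid open (value of joint any of keeper_narrow, keeper_wide above 0.03 m), for 0.1 s.
2. every stamp stands in its own rack's lane (x of small1 in the frame of rack_narrow between -0.076 and 0.095 m and y of small1 in the frame of rack_narrow between -0.015 and 0.015 m and height (world z) of each of small1, small2, small3, large1, large2, large3 below 0.006 m and angle between each of small1, small2, small3, large1, large2, large3's own z axis and vertical below 0.1 rad and x of small2 in the frame of rack_narrow between -0.076 and 0.095 m and y of small2 in the frame of rack_narrow between -0.015 and 0.015 m and x of small3 in the frame of rack_narrow between -0.076 and 0.095 m and y of small3 in the frame of rack_narrow between -0.015 and 0.015 m and x of large1 in the frame of rack_wide between -0.068 and 0.095 m and y of large1 in the frame of rack_wide between -0.015 and 0.015 m and x of large2 in the frame of rack_wide between -0.068 and 0.095 m and y of large2 in the frame of rack_wide between -0.015 and 0.015 m and x of large3 in the frame of rack_wide between -0.068 and 0.095 m and y of large3 in the frame of rack_wide between -0.015 and 0.015 m), for 0.2 s.
At the end, for the whole second after the job is handed in: every small stamp stands upright (within 0.1 rad) in the narrow rack and every large one in the wide rack, on the bench with the foot under the lips and wholly inside the mouth (2 mm allowed), at rest; both keepers are within 5 mm of fully home (all of step 2 and linear speed of each of small1, small2, small3, large1, large2, large3 below 0.02 m/s and value of joint each of keeper_narrow, keeper_wide below 0.005 m); the robot touches nothing.
It fails at once if the mug is disturbed (moved over 30 mm) (distance of mug from where it was at the start of the episode above 0.03 m).
It fails at once if the can is disturbed (moved over 30 mm) (distance of can from where it was at the start of the episode above 0.03 m).
It fails at once if the brush is disturbed (moved over 30 mm) (distance of brush from where it was at the start of the episode above 0.03 m).
Of small1, small2, small3 only 2 to 3 are there at a start; the rules pass over those that are not, and their reading is None.
Of large1, large2, large3 only 2 to 3 are there at a start; the rules pass over those that are not, and their reading is None.
At some moment in a run one of small1, small2, small3, large1, large2, large3 may be knocked a few centimetres aside while the robot is not near it.
It also fails if it takes over 210 s, if anything falls off the work surface, if the arm or the gripper's body presses on something with over 40 N, if the wrist force passes 120 N, or if a joint passes its speed limit or range.

ROBOT

A 6-joint arm with a two-finger parallel gripper is mounted at the origin on the work surface. World frame = base frame: x ahead of the robot, y to its left, z up, the work surface at z = 0. Lengths are in m, angles in rad, forces in N, time in s.
With the tool pointing down it reaches from about 0.375 to 0.925 m from the base axis. Payload 5.7 kg.
Tool frame: the origin (TCP) lies midway between the tips of the shut fingers; the grasp point (between the pads) lies 19 mm behind it; z points along the fingers, x is the direction in which the jaws open and shut, and the axes are right-handed (so a half turn about z gives the same grasp; the last joint's range is limited). The gripper opens to 88 mm and grips with 3 to 60 N. Pads are 20 mm wide; open, the fingers measure 115 mm over their backs; the gripper's body (75 mm by 178 mm) begins 61 mm behind the grasp point.
Start: joints at [-1.365, 0.359, 1.51, -0, 1.272, -0.115], TCP at [0.189, -0.569, 0.223] pointing down, gripper open.
Joint ranges: [-2.97, 2.97], [-1.01, 2.36], [0.21, 2.38], [-0.96, 4.11], [0.2, 2.71], [-2.98, 2.98]. Speed limits (rad/s): [2.39, 2.39, 3.14, 3.14, 3.14, 3.14].

INTERFACE

Orientations are given as a unit quaternion [x, y, z, w].
In Python, from bench import move_ptp, servo_line, goto_joints, move_gripper, sleep, inverse_kinematics, capture, PlanningError, close_job, spot_in, silhouettes, current_clock, current_joint_pos, current_qvel, current_joint_torque, current_position, current_orientation, current_force, current_torque, current_finger_gap gives the robot as it stands. Calls block until the motion is done:
- move_ptp(position, orientation): joint-space move of the TCP to a pose.
- servo_line(position, orientation=None, rate=0.15, contact_N=None): straight line of the TCP; orientation=None keeps the orientation; rate is the mean speed in m/s. With contact_N (N) it stops when the force on the tool has changed by that much, and returns True; else False.
- goto_joints(angles): joint-space move.
- move_gripper(opening): finger opening in m; the grip force is fixed at half the most; returns when the fingers have stopped.
- sleep(seconds).
- inverse_kinematics(position, orientation): joint angles nearest the present ones, or None.
- capture(name): name is "side" or "top" or "wrist"; returns a dict with "image" (384x512x3 uint8, blue, green, red), "range_z" (384x512 float32, m along the optical axis (not along the pixel's ray), 0 where there is no reading), "intrinsics" (3x3 intrinsics, pixels), "R" (3x3) and "t" (3): a world point X has camera coordinates R X + t. Camera axes: x right, y down, z forward; pixel columns grow to the right and rows downward; lengths in m; the calibration is good to about 2 mm. A picture is of the moment at which its call begins.
A pose or a line that the arm cannot do raises PlanningError and nothing moves.
- close_job(): hands the job in, once; it reports no verdict.
Trained networks look in the newest picture that a camera, given by its name, has taken for a name from the list of things; names that differ only in an ending like _2 or _b are one class to them, and where a whole thing is asked for, a point or a joint stands for the part that bears it (a point fixed in the world has none). Each returns a list of dicts, best first, with "conf" (0 to 1); they miss things now and then, are a little off and sometimes report something else, mostly with a low value. They report only what shows in the picture. A call takes as long as a camera call. They do not tell look-alikes from the thing itself.
- spot_in(camera, query): "xy" ([column, row] in pixels, amid what is visible of it).
- silhouettes(camera, query): "region" (384x512 bool, what is visible of it) and "xy" ([column, row] in pixels, amid what is visible of it).
Readings, each from a call of its own:
- current_clock(): time.
- current_joint_pos(): joint angles.
- current_qvel(): joint speeds.
- current_joint_torque(): joint torques, N m.
- current_position(): TCP position.
- current_orientation(): TCP orientation.
- current_force(): force on the tool from outside, world axes, zero at the start.
- current_torque(): the same for the moment, N m.
- current_finger_gap(): finger opening in m.
Only numpy, scipy, OpenCV 4.12 (cv2) and the standard library are available. Lean on these libraries where they do the work, as an engineer would, in place of code of your own. Each camera call takes 0.05 s, during which the arm holds its last target.

## Working session

There is one attempt and no reset: what is moved stays moved. The work goes in short steps, each a Python script; the robot and the scene stay as the last script left them, time stands still between calls to the robot, and variables do not carry over. Pictures are saved under pics/ and viewed, and the job is handed in when it is done.

```bash
ls; mkdir -p pics
python3 - <<'E'
from bench import *
import cv2,numpy as np
for n in ["top","side","wrist"]:
    c=capture(n); cv2.imwrite(f"pics/{n}0.png",c["image"]); np.savez(f"{n}0.npz",**c)
    print(n,c["intrinsics"].tolist(),(-c["R"].T@c["t"]).round(3),c["R"].round(2).tolist())
print(current_clock(),current_orientation(),current_finger_gap())
for n in ["top","side"]:
  for q in ["small1","large1","rack_narrow","rack_wide","keeper_narrow","keeper_wide","keeper_narrow_knob","keeper_wide_knob","mug","can","brush"]:
    print(n,q,[(np.round(d["xy"]).tolist(),round(d["conf"],2)) for d in spot_in(n,q)])
E
```

```text
pics
top [[429.3389266081242, 0.0, 260.4703738776625], [0.0, 429.3389266081242, 191.63584969221347], [0.0, 0.0, 1.0]] [0.327 0.059 1.178] [[0.01, -1.0, 0.02], [-0.98, -0.01, -0.19], [0.2, -0.02, -0.98]]
side [[392.6313911532675, 0.0, 253.79918671851598], [0.0, 392.6313911532675, 188.9558089600568], [0.0, 0.0, 1.0]] [0.482 0.875 0.799] [[-1.0, -0.07, 0.0], [-0.05, 0.65, -0.76], [0.05, -0.76, -0.65]]
wrist [[277.97357177854104, 0.0, 257.1386485653217], [0.0, 277.97357177854104, 192.19822158799366], [0.0, 0.0, 1.0]] [ 0.263 -0.544  0.384] [[0.32, -0.95, -0.0], [-0.91, -0.3, 0.29], [-0.27, -0.09, -0.96]]
0.15 [ 8.10979408e-01 -5.85074226e-01 -5.62552047e-04 -4.84219434e-04] 0.08806600606257431
top small1 [([419.0, 241.0], 0.89), ([349.0, 275.0], 0.75), ([317.0, 183.0], 0.64), ([325.0, 232.0], 0.6), ([321.0, 259.0], 0.53)]
top large1 [([365.0, 230.0], 0.88), ([374.0, 192.0], 0.63), ([417.0, 197.0], 0.58)]
top rack_narrow [([183.0, 194.0], 0.91), ([110.0, 161.0], 0.42)]
top rack_wide [([186.0, 193.0], 0.37)]
top keeper_narrow []
top keeper_wide [([245.0, 216.0], 0.43)]
top keeper_narrow_kn
[... 203 characters left out ...]
, 0.37)]
top brush [([340.0, 146.0], 0.59)]
side small1 [([313.0, 164.0], 0.82), ([243.0, 160.0], 0.77), ([285.0, 160.0], 0.57), ([292.0, 118.0], 0.44)]
side large1 [([257.0, 140.0], 0.81), ([285.0, 142.0], 0.77), ([258.0, 114.0], 0.71)]
side rack_narrow [([239.0, 256.0], 0.65)]
side rack_wide [([244.0, 207.0], 0.89)]
side keeper_narrow [([243.0, 209.0], 0.55), ([277.0, 257.0], 0.48)]
side keeper_wide [([272.0, 206.0], 0.44), ([216.0, 159.0], 0.34)]
side keeper_narrow_knob [([278.0, 257.0], 0.63)]
side keeper_wide_knob [([272.0, 209.0], 0.4)]
side mug [([286.0, 335.0], 0.94), ([286.0, 160.0], 0.33)]
side can [([199.0, 300.0], 0.97), ([217.0, 159.0], 0.58)]
side brush [([214.0, 158.0], 0.96)]
```

View pics/top0.png

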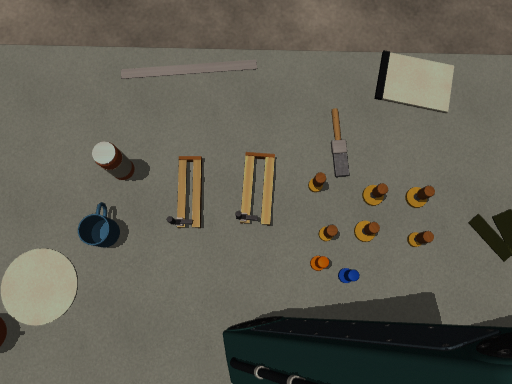

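View pics/side0.png

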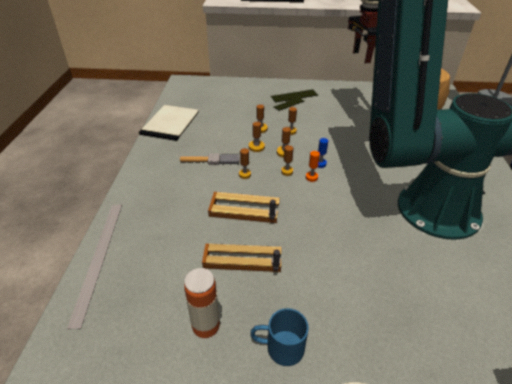

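Run:
```python
import cv2
a=cv2.imread("pics/top0.png")[130:310,280:450]; cv2.imwrite("pics/topc.png",cv2.resize(a,None,fx=3.3,fy=3.3,interpolation=cv2.INTER_CUBIC))
a=cv2.imread("pics/top0.png")[120:270,80:280]; cv2.imwrite("pics/topr.png",cv2.resize(a,None,fx=4,fy=4,interpolation=cv2.INTER_CUBIC))
a=cv2.imread("pics/side0.png")[90:290,160:350]; cv2.imwrite("pics/sidec.png",cv2.resize(a,None,fx=3,fy=3,interpolation=cv2.INTER_CUBIC))
```

```text
(no output)
```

View pics/topc.png

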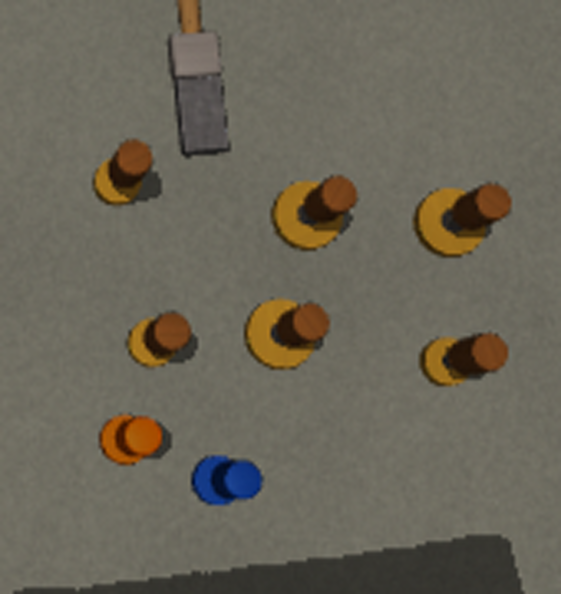

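View pics/topr.png

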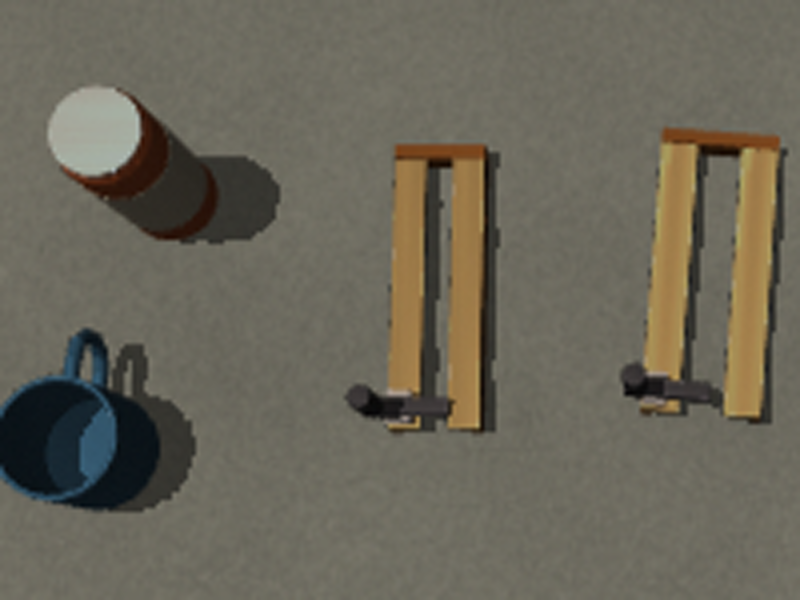

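View pics/sidec.png

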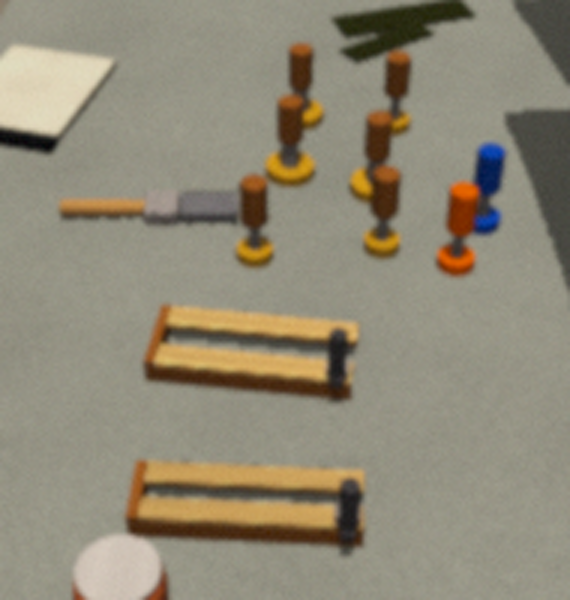

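The top picture shows three small stamps at about (317,183), (328,233) and (419,239), and three large ones at (374,193), (366,231) and (418,196). The things that could be mistaken for small stamps are the orange one at (320,263) and the blue one at (348,275). I'm leaving both alone. The narrow rack is at (188,192) and the wide rack at (258,190), both with their keepers home and their knobs on the left at (172,220) and (240,216).

Next I'll turn these into world positions.

```bash
cat > h.py <<'E'
from bench import *
import numpy as np, cv2
from scipy.spatial.transform import Rotation as Ro
def cloud(c):
    z=c["range_z"].astype(float); K=c["intrinsics"]
    v,u=np.indices(z.shape)
    P=np.stack([(u-K[0,2])/K[0,0]*z,(v-K[1,2])/K[1,1]*z,z],-1)
    W=(P-c["t"])@c["R"]
    W[z<=0]=np.nan
    return W
def proj(c,X):
    p=c["R"]@np.asarray(X,float)+c["t"]; p=c["intrinsics"]@p; return p[:2]/p[2]
def blobs(c, lo=0.085, hi=0.112, amin=20):
    """handle tops: connected regions of z near 0.1"""
    W=cloud(c); m=((W[...,2]>lo)&(W[...,2]<hi)).astype(np.uint8)
    n,l,s,ce=cv2.connectedComponentsWithStats(m,connectivity=4)
    hsv=cv2.cvtColor(c["image"],cv2.COLOR_BGR2HSV)
    out=[]
    for i in range(1,n):
        if s[i,4]<amin: continue
        P=W[l==i]; 
        zt=np.median(P[P[:,2]>np.percentile(P[:,2],60)][:,2])
        T=P[P[:,2]>zt-0.005]
        ext=(np.percentile(T[:,:2],98,0)-np.percentile(T[:,:2],2,0))
        ctr=(np.percentile(T[:,:2],98,0)+np.percentile(T[:,:2],2,0))/2
        out.append(dict(px=ce[i],xy=ctr,z=zt,ext=ext,n=len(T),hsv=np.median(hsv[l==i],0)))
    return out
def qd(yaw):  # tool pointing down, jaw axis (tool x) at world angle yaw
    x=np.array([np.cos(yaw),np.sin(yaw),0]); z=np.array([0,0,-1.]); y=np.cross(z,x)
    return Ro.from_matrix(np.stack([x,y,z],1)).as_quat()
E
python3 - <<'E'
from h import *
for n in ["top","side"]:
    c=dict(np.load(n+"0.npz"))
    print(n)
    for b in blobs(c): print(b["px"].round(),b["xy"].round(4),b["z"].round(4),b["ext"].round(3),b["n"],b["hsv"])
    W=cloud(c)
    if n=="top":
        for p in [(180,158),(200,158),(200,227),(182,227),(172,220),(246,154),(273,156),(268,223),(246,221),(240,215),(100,230),(122,170),(340,175)]:
            print(p,W[p[1],p[0]].round(3))
x=Ro.from_quat(current_orientation()).as_matrix(); print(x.round(2))
E
```

```text
top
[119. 166.] [0.6105 0.4061] 0.1064 [0.044 0.039] 41 [20. 54. 46.]
[320. 178.] [ 0.583  -0.1195] 0.1 [0.026 0.026] 92 [ 13. 195. 112.]
[382. 189.] [ 0.5555 -0.2799] 0.1008 [0.025 0.026] 86 [ 13. 196. 110.]
[428. 191.] [ 0.5513 -0.4018] 0.1006 [0.025 0.025] 91 [ 13.  195.5 109.5]
[238. 213.] [0.4863 0.0921] 0.0888 [0.013 0.012] 26 [ 8.  22.  58.5]
[ 92. 227.] [0.442  0.4548] 0.089 [0.076 0.077] 146 [101. 135.  92.]
[170. 218.] [0.4712 0.2652] 0.0881 [0.013 0.012] 24 [ 9. 22. 59.]
[373. 227.] [ 0.4546 -0.2541] 0.1 [0.025 0.027] 98 [ 13. 196. 112.]
[331. 230.] [ 0.4459 -0.1461] 0.1 [0.025 0.027] 101 [ 13.  195.  112.5]
[427. 236.] [ 0.4336 -0.3906] 0.1004 [0.026 0.027] 104 [ 13. 195. 112.]
[322. 262.] [ 0.3668 -0.1229] 0.1003 [0.027 0.026] 95 [ 14. 250. 167.]
[353. 275.] [ 0.3345 -0.1972] 0.1002 [0.024 0.025] 100 [110. 221. 126.]
(180, 158) [0.649 0.257 0.023]
(200, 158) [0.65  0.202 0.022]
(200, 227) [0.459 0.196 0.01 ]
(182, 227) [ 0.46   0.247 -0.004]
(172, 220) [0.468 0.26  0.083]
(246, 154) [0.664 0.074 0.021]
(273, 156) [ 0.658 -0.001  0.027]
(268, 223) [0.471 0.012 0.023]
(246
[... 665 characters left out ...]
0.] [ 0.4559 -0.2499] 0.1003 [0.024 0.023] 36 [ 14.  198.5 123.5]
[323. 141.] [ 0.336  -0.1935] 0.0998 [0.025 0.029] 46 [110.5 222.5 145. ]
[288. 149.] [ 0.4474 -0.1428] 0.1004 [0.025 0.025] 48 [ 14. 199. 120.]
[244. 152.] [ 0.5825 -0.1142] 0.1001 [0.025 0.023] 48 [ 13.5 193.  134. ]
[314. 154.] [ 0.368  -0.1203] 0.1001 [0.024 0.03 ] 48 [ 12. 255. 178.]
[446. 195.] [0.0015 0.0258] 0.1066 [0.151 0.105] 240 [ 86. 131.  36.]
[276. 251.] [0.4719 0.27  ] 0.0888 [0.014 0.015] 32 [15.5 72.  90. ]
[203. 310.] [0.6176 0.4387] 0.1066 [0.055 0.028] 87 [ 21.  52. 105.]
[288. 326.] [0.4435 0.4596] 0.0902 [0.076 0.077] 276 [101.  136.  114.5]
[[ 0.32 -0.95 -0.  ]
 [-0.95 -0.32  0.  ]
 [-0.    0.   -1.  ]]
```

Run:
```python
from h import *
move_ptp([0.46,-0.24,0.24],qd(-np.pi/2))
c=capture("wrist"); cv2.imwrite("pics/w1.png",c["image"]); np.savez("w1.npz",**c)
for q in ["small1","large1"]: print(q,[(np.round(d["xy"]).tolist(),round(d["conf"],2)) for d in spot_in("wrist",q)])
for b in blobs(c): print(b["px"].round(),b["xy"].round(4),b["z"].round(4),b["ext"].round(3),b["n"],b["hsv"])
move_ptp([0.46,0.13,0.2],qd(-np.pi/2))
c=capture("wrist"); cv2.imwrite("pics/w2.png",c["image"]); np.savez("w2.npz",**c)
for b in blobs(c,lo=.08): print(b["px"].round(),b["xy"].round(4),b["z"].round(4),b["ext"].round(3),b["n"],b["hsv"])
print(current_clock(),current_joint_pos(),current_force())
```

```text
small1 [([227.0, 258.0], 0.9), ([368.0, 195.0], 0.78), ([182.0, 183.0], 0.7), ([265.0, 174.0], 0.68), ([150.0, 70.0], 0.64), ([175.0, 218.0], 0.53)]
large1 [([284.0, 94.0], 0.8), ([383.0, 98.0], 0.66), ([262.0, 174.0], 0.61)]
[137.  64.] [ 0.5816 -0.1189] 0.1008 [0.026 0.026] 744 [ 13. 170. 169.]
[293.  92.] [ 0.5547 -0.2782] 0.1007 [0.026 0.026] 668 [ 13.  170.  171.5]
[408.  96.] [ 0.5503 -0.3994] 0.1005 [0.026 0.026] 682 [ 13. 170. 164.]
[267. 184.] [ 0.4551 -0.2522] 0.1006 [0.025 0.026] 506 [ 12. 170.  90.]
[175. 192.] [ 0.4461 -0.1453] 0.1007 [0.026 0.026] 507 [ 13.  169.5 171. ]
[384. 202.] [ 0.4332 -0.3887] 0.1006 [0.026 0.026] 495 [ 12. 170.  86.]
[154. 244.] [ 0.3771 -0.1126] 0.0977 [0.005 0.005] 11 [  9.  197.5  98.5]
[222. 275.] [ 0.3349 -0.1957] 0.1006 [0.026 0.026] 391 [111. 201. 168.]
[510.  63.] [ 0.5793 -0.105 ] 0.083 [0.016 0.006] 69 [ 12. 173.  56.]
[292. 163.] [0.4868 0.0945] 0.0892 [0.014 0.014] 194 [15. 29. 41.]
[122. 178.] [0.471  0.2683] 0.0893 [0.014 0.014] 200 [12. 31. 78.]
[506. 202.] [ 0.4442 -0.1319] 0.0904 [0.021 0.006] 129 [ 12. 170.  58.]
[475. 258.] [ 0.3775 -0.1156] 0.0875 [0.006 0.016] 72 [  9. 217.  84.]
4.4167 [ 1.28972745e-01  2.07725604e-01  1.79365104e+00 -4.22922494e-04
  1.13957291e+00  1.70115028e+00] [-0.10304258 -0.24039855 -0.08726943]
```

View pics/w1.png

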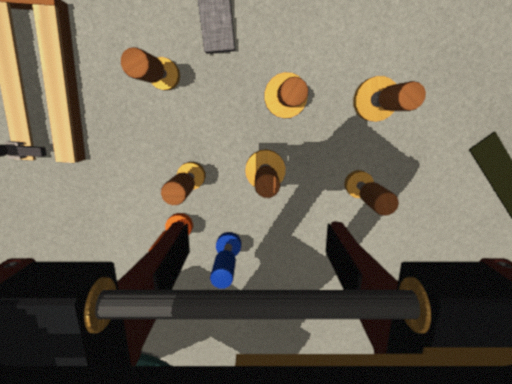

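View pics/w2.png

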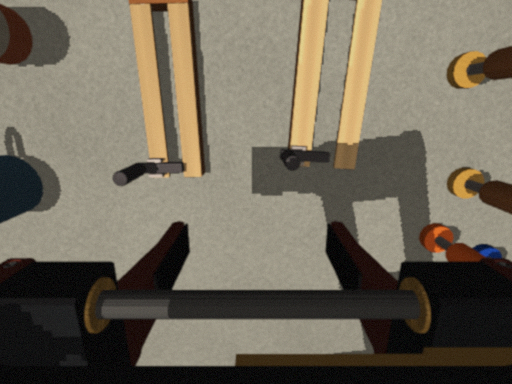

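The wrist picture confirms the feet. Small: (165,72), (190,175) and (360,185). Large: (285,95), (265,170) and (375,98). Both racks show their mouths towards the robot. Next I'll fit the rack poses.

```bash
cat > fit.py <<'E'
from h import *
from scipy.optimize import least_squares
def fit(c,ctr,W2,S2,knob=None):
    W=cloud(c); m=(W[...,2]>0.0235)&(W[...,2]<0.0295)&(np.hypot(W[...,0]-ctr[0],W[...,1]-ctr[1])<0.15)
    P=W[m][:,:2]; 
    # two strips: fit using distance of points from strips; boundary-based estimate
    best=None
    for yaw in np.radians(np.arange(-15,15.01,0.25)):
        n=np.array([-np.sin(yaw),np.cos(yaw)]); d=P@n
        h=np.histogram(d,bins=np.arange(d.min()-.003,d.max()+.003,.001))[0]
        s=(h.astype(float)**2).sum()
        if best is None or s>best[0]: best=(s,yaw)
    yaw=best[1]; n=np.array([-np.sin(yaw),np.cos(yaw)]); a=np.array([np.cos(yaw),np.sin(yaw)])
    d=P@n
    lo,hi=np.percentile(d,[1,99]); mid=(lo+hi)/2
    return yaw,P,d,a,n,lo,hi
def refine(P,yaw,mid,W2,S2):
    # symmetric 4-edge fit via per-slice extremes
    rows=[]
    for it in range(3):
        a=np.array([np.cos(yaw),np.sin(yaw)]);n=np.array([-a[1],a[0]])
        s=P@a;d=P@n-mid
        X=[];Y=[]
        for k in np.arange(s.min()+.02,s.max()-.005,.006):
            q=d[(s>=k)&(s<k+.006)]
            q=q[abs(q)<W2+.006]
            L=q[q>0];R=q[q<0]
            if len(L)<6 or len(R)<6: continue
            e=[L.max(),L.min(),R.max(),R.min()]
            X.append(k+.003);Y.append(e)
        X=np.array(X);Y=np.array(Y)
        v=(Y[:,1]+Y[:,2])/2; w=(Y[:,0]+Y[:,3])/2
        pv=np.polyfit(X,np.r_[v],1);pw=np.polyfit(X,w,1)
        sl=(pv[0]+pw[0])/2
        yaw+=np.arctan(sl); 
        a=np.array([np.cos(yaw),np.sin(yaw)]);n=np.array([-a[1],a[0]])
        mid=np.median((P@n))if False else mid+np.polyval((pv+pw)/2,0)
    print("  slot mid / outer mid slopes deg",np.degrees(pv[0]).round(2),np.degrees(pw[0]).round(2),"widths",np.median(Y,0).round(4))
    return yaw,mid,(P@a).min(),(P@a).max()
if __name__=="__main__":
  for f in ["top0","w1","w2","side0"]:
    c=dict(np.load(f+".npz"))
    for nm,ctr,W2,S2,kn in [("narrow",(.555,.225),.031,.009,(.471,.2683)),("wide",(.565,.04),.041,.015,(.4868,.0945))]:
        if f=="w1" and nm=="narrow": continue
        try:
            yaw,P,d,a,n,lo,hi=fit(c,ctr,W2,S2)
            y2,mid,s0,s1=refine(P,yaw,(lo+hi)/2,W2,S2)
            a=np.array([np.cos(y2),np.sin(y2)]);n=np.array([-a[1],a[0]])
            print(f,nm,"yaw",np.degrees(y2).round(2),"pt@x=.5: y=",((mid-.5*n[0])/n[1]).round(4),"s",s0.round(4),s1.round(4),"knob s,d",np.dot(kn,a).round(4),(np.dot(kn,n)-mid).round(4),len(P))
        except Exception as e: print(f,nm,repr(e))
E
python3 fit.py
```

```text
top0 narrow IndexError('too many indices for array: array is 1-dimensional, but 2 were indexed')
  slot mid / outer mid slopes deg -0.2 0.02 widths [ 0.0394  0.0163 -0.0161 -0.0398]
top0 wide yaw -3.72 pt@x=.5: y= 0.0462 s 0.466 0.6641 knob s,d 0.4796 0.0473 919
  slot mid / outer mid slopes deg 1.37 -1.39 widths [ 0.0397  0.0154 -0.0128 -0.0399]
w1 wide yaw -5.61 pt@x=.5: y= 0.0492 s 0.4618 0.6577 knob s,d 0.4752 0.0438 6250
w2 narrow IndexError('too many indices for array: array is 1-dimensional, but 2 were indexed')
  slot mid / outer mid slopes deg 0.15 -0.15 widths [ 0.0409  0.015  -0.0148 -0.0408]
w2 wide yaw -3.36 pt@x=.5: y= 0.0484 s 0.4657 0.6472 knob s,d 0.4804 0.0453 7430
side0 narrow IndexError('too many indices for array: array is 1-dimensional, but 2 were indexed')
  slot mid / outer mid slopes deg -0.18 0.24 widths [ 0.0403  0.0154 -0.0154 -0.0404]
side0 wide yaw -3.63 pt@x=.5: y= 0.0505 s 0.4668 0.6649 knob s,d 0.4798 0.0431 821
```

```bash
sed -i 's/&(np.hypot(W\[...,0\]-ctr\[0\],W\[...,1\]-ctr\[1\])<0.15)/\&(abs(W[...,0]-ctr[0])<.12)\&(abs(W[...,1]-ctr[1])<W2+.025)/' fit.py; python3 fit.py
```

```text
slot mid / outer mid slopes deg 0.12 -0.02 widths [ 0.0297  0.0099 -0.0102 -0.0292]
top0 narrow yaw 1.2 pt@x=.5: y= 0.2273 s 0.4639 0.6595 knob s,d 0.4765 0.0416 710
  slot mid / outer mid slopes deg -0.2 0.02 widths [ 0.0394  0.0163 -0.0161 -0.0398]
top0 wide yaw -3.72 pt@x=.5: y= 0.0462 s 0.466 0.6641 knob s,d 0.4796 0.0473 919
  slot mid / outer mid slopes deg 1.37 -1.39 widths [ 0.0397  0.0154 -0.0128 -0.0399]
w1 wide yaw -5.61 pt@x=.5: y= 0.0492 s 0.4618 0.6577 knob s,d 0.4752 0.0438 6250
  slot mid / outer mid slopes deg 0.07 -0.07 widths [ 0.031   0.009  -0.0089 -0.0309]
w2 narrow yaw 1.15 pt@x=.5: y= 0.23 s 0.4616 0.6531 knob s,d 0.4763 0.0388 6769
  slot mid / outer mid slopes deg 0.15 -0.15 widths [ 0.0409  0.015  -0.0148 -0.0408]
w2 wide yaw -3.36 pt@x=.5: y= 0.0484 s 0.4657 0.6472 knob s,d 0.4804 0.0453 7430
  slot mid / outer mid slopes deg -0.11 0.11 widths [ 0.031   0.0091 -0.0093 -0.0308]
side0 narrow yaw 0.94 pt@x=.5: y= 0.2321 s 0.464 0.66 knob s,d 0.4753 0.0367 1008
  slot mid / outer mid slopes deg -0.18 0.24 widths [ 0.0403  0.0154 -0.0154 -0.0404]
side0 wide yaw -3.63 pt@x=.5: y= 0.0505 s 0.4668 0.6649 knob s,d 0.4798 0.0431 821
```

```bash
cat >> h.py <<'E'
class Rack:
    def __init__(s,yaw,y5,mouth):
        s.yaw=yaw; s.a=np.array([np.cos(yaw),np.sin(yaw)]); s.n=np.array([-s.a[1],s.a[0]])
        s.mid=np.dot([.5,y5],s.n); s.s0=mouth+.094
    def w(s,x,y): return (s.s0+x)*s.a+(s.mid+y)*s.n
    def r(s,p): p=np.asarray(p)[:2]; return np.array([p@s.a-s.s0,p@s.n-s.mid])
    def q(s): return qd(s.yaw-np.pi/2)
NA=Rack(np.radians(1.13),.230,.462)
WI=Rack(np.radians(-3.5),.0484,.466)
E
cat > open1.py <<'E'
import sys
from h import *
R,yk=(NA,.0388) if sys.argv[1]=="n" else (WI,.0453)
q=R.q()
p=R.w(-.080,yk)
move_gripper(.05)
move_ptp([*p,.16],q)
servo_line([*p,.054],q,rate=.1,contact_N=8)
print("down",current_position(),current_force())
move_gripper(0.0)
print("gap",current_finger_gap(), R.r(current_position()))
f0=current_force()
hit=servo_line([*R.w(-.080,.090),.054],q,rate=.05,contact_N=8)
print(hit,R.r(current_position()),current_force()-f0)
sleep(.3); print(R.r(current_position()),current_force()-f0)
move_gripper(.035); sleep(.2)
P=current_position(); servo_line([P[0],P[1],.17],q,rate=.15)
print(current_clock())
E
python3 open1.py n; python3 open1.py w
python3 - <<'E'
from h import *
for n in ["wrist","side"]:
    c=capture(n); cv2.imwrite(f"pics/{n}3.png",c["image"]); np.savez(n+"3.npz",**c)
E
```

```text
down [0.47130983 0.26839148 0.05457343] [ 0.2848837  -0.41054996  0.34604091]
gap 0.015334838590052802 [-0.07991059  0.03891357]
True [-0.07992953  0.07659182] [ 1.55273031 -4.53561999  4.65264989]
[-0.07991969  0.07655148] [ 1.08795368 -1.3231056   3.45992809]
10.3417
down [0.48718641 0.09468651 0.05447693] [ 0.18051635 -0.98823596  0.07000473]
gap 0.015270865626177828 [-0.07991303  0.04523998]
True [-0.07992803  0.07625788] [ 1.56778597 -4.35046118  2.26529189]
[-0.07996217  0.07621933] [ 1.20555886 -1.69573751  2.75176098]
16.1
```

View pics/wrist3.png

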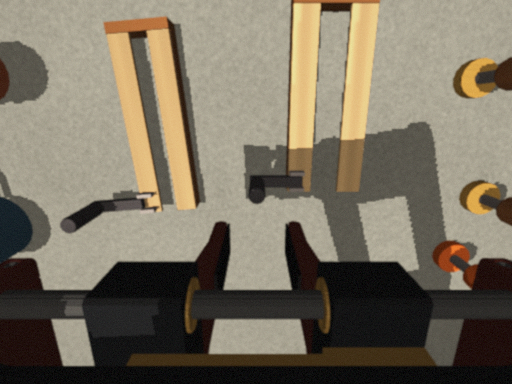

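View pics/side3.png

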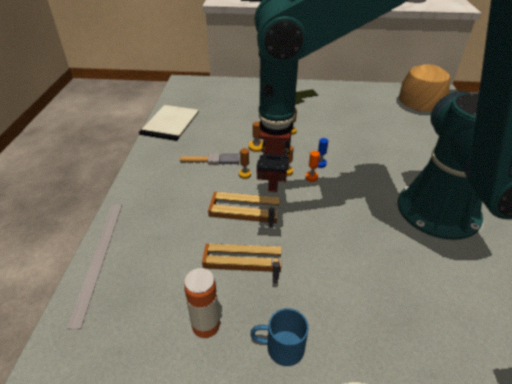

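Both keepers are open. The wrist picture shows the knobs at (70,225) and (257,190) with both slots clear. The open stops were met at rack y of 76.5 and 76.2 mm against a nominal 76, so the rack fits are good to under a millimetre sideways. Next, the first stamp.

```bash
cat > fetch.py <<'E'
import sys
from h import *
def look():
    move_gripper(.07)
    move_ptp([0.46,-0.24,0.24],qd(-np.pi/2))
    c=capture("wrist"); W=cloud(c); out=[]
    for b in blobs(c,amin=60):
        if b["hsv"][1]>190 or b["hsv"][0]>25 or b["n"]<250 or b["ext"].max()>.032 or b["ext"].min()<.02: continue
        d=np.hypot(W[...,0]-b["xy"][0],W[...,1]-b["xy"][1])
        f=d[(W[...,2]>.010)&(W[...,2]<.018)&(d<.04)]
        rad=np.percentile(f,97) if len(f)>20 else np.nan
        out.append((b["xy"],rad,b["z"])); print("  seen",b["xy"].round(4),"foot r",round(float(rad),4),b["hsv"],b["n"])
    return c,out
def fetch(kind,near,xt):
    R=NA if kind=="s" else WI; q=R.q()
    c,o=look()
    o=[i for i in o if np.hypot(*(i[0]-near))<.06 and ((i[1]<.0245)==(kind=="s"))]
    assert o,"not seen"
    xy,rad,_=min(o,key=lambda i:np.hypot(*(i[0]-near)))
    print("target",xy.round(4),rad.round(4))
    move_ptp([*xy,.17],q)
    if servo_line([*xy,.055],q,rate=.15,contact_N=15): print("contact on descent",current_position()); return
    move_gripper(0.0); g=current_finger_gap(); print("gap",g); assert .025<g<.034
    z0=current_position()[2]
    servo_line([*xy,.175],q,rate=.2)
    g=current_finger_gap(); print("gap lifted",g); assert g>.025
    st=R.w(-.150,0)
    move_ptp([*st,.175],q)
    servo_line([*st,z0+.003],q,rate=.15,contact_N=12)
    print("staged",R.r(current_position()).round(4),current_position()[2]-z0)
    f0=current_force()
    hit=servo_line([*R.w(xt,0),z0+.003],q,rate=.07,contact_N=10)
    print("in",hit,R.r(current_position()).round(4),(current_force()-f0).round(1),"gap",current_finger_gap())
    if R.r(current_position())[0]<xt-.006: print("SHORT - holding"); return
    P=current_position()
    servo_line([P[0],P[1],z0+.0003],q,rate=.03,contact_N=6)
    move_gripper(.05); sleep(.2)
    P=current_position(); servo_line([P[0],P[1],.17],q,rate=.15)
    print("released",R.r(P).round(4),current_clock())
if __name__=="__main__": fetch(sys.argv[1],np.array([float(sys.argv[2]),float(sys.argv[3])]),float(sys.argv[4]))
E
python3 fetch.py s .446 -.145 .071
python3 - <<'E'
from h import *
for n in ["wrist","side"]:
    c=capture(n); cv2.imwrite(f"pics/{n}4.png",c["image"]); np.savez(n+"4.npz",**c)
    for b in blobs(c): print(n,NA.r(b["xy"]).round(4),b["n"])
E
```

```text
seen [ 0.5816 -0.1188] foot r 0.0194 [ 13. 170. 175.] 742
  seen [ 0.5548 -0.2782] foot r 0.0283 [ 13. 170. 177.] 674
  seen [ 0.5204 -0.3859] foot r 0.0283 [ 13. 169. 170.] 626
  seen [ 0.4545 -0.2518] foot r 0.0282 [ 12. 170.  92.] 512
  seen [ 0.446  -0.1454] foot r 0.0193 [ 13. 169. 176.] 510
  seen [ 0.4333 -0.3887] foot r 0.0194 [ 12. 169.  89.] 498
target [ 0.446  -0.1454] 0.0193
gap 0.029545243659613477
gap lifted 0.029524884060404624
staged [-0.1492 -0.    ] 0.003526840126956615
in False [ 0.0708 -0.    ] [-0.7  0.3 -0.3] gap 0.029348663172414014
released [ 0.0708 -0.    ] 28.8083
wrist [0.0769 0.1719] 580
wrist [0.0709 0.0003] 822
wrist [-0.0694  0.2156] 26
side [-0.7103 -1.5188] 244
side [-0.6577 -0.8194] 136
side [-0.0413 -0.6162] 32
side [-0.1306 -0.6144] 29
side [-0.0051 -0.5074] 39
side [-0.1062 -0.4762] 38
side [-0.224  -0.4203] 43
side [ 0.024  -0.3458] 49
side [-0.1905 -0.3463] 48
side [-0.5547 -0.1945] 243
side [-0.0635 -0.102 ] 23
side [0.0705 0.0019] 92
side [-0.0792  0.0778] 32
side [0.0699 0.2065] 94
side [-0.1035  0.2305] 283
```

View pics/wrist4.png

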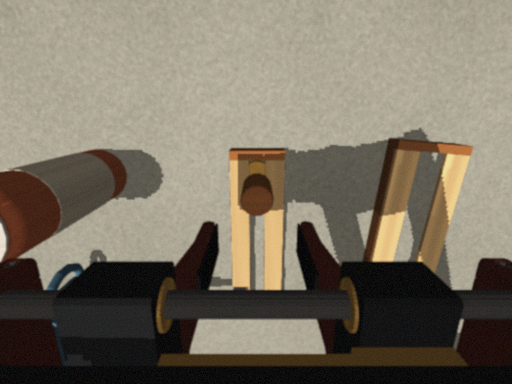

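View pics/side4.png

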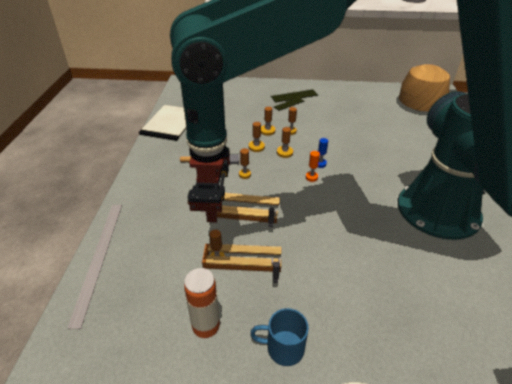

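The first small stamp stands at the back of the narrow rack: handle at (257,190) in the wrist picture, rack (70.9, 0.3) mm. One large stamp has been knocked to (0.520, -0.386), and the look before the grasp found it there. I'll carry on with the rest.

```bash
python3 fetch.py s .5816 -.1188 .0292 && python3 fetch.py l .4545 -.2518 .0635 && python3 fetch.py l .5548 -.2782 .0045
python3 - <<'E'
from h import *
c=capture("side"); cv2.imwrite(f"pics/side5.png",c["image"][80:300,130:360])
for b in blobs(c): print(b["xy"].round(3),NA.r(b["xy"]).round(4),WI.r(b["xy"]).round(4),b["n"])
E
```

```text
seen [ 0.5816 -0.1189] foot r 0.0193 [ 13. 170. 174.] 737
  seen [ 0.5547 -0.2783] foot r 0.0283 [ 13. 170. 175.] 672
  seen [ 0.5203 -0.3861] foot r 0.0283 [ 13.  169.  168.5] 622
  seen [ 0.4546 -0.2518] foot r 0.0282 [ 12. 169.  91.] 504
  seen [ 0.4331 -0.3887] foot r 0.0193 [ 12. 169.  88.] 494
target [ 0.5816 -0.1189] 0.0193
gap 0.02968414440664422
gap lifted 0.029291988880442432
staged [-0.1492  0.    ] 0.003453146690085493
in False [0.0289 0.    ] [ 1.2 -0.2 -0.1] gap 0.029576039837222665
released [0.0289 0.    ] 41.45
  seen [ 0.5548 -0.2782] foot r 0.0283 [ 13. 170. 173.] 668
  seen [ 0.5203 -0.386 ] foot r 0.0283 [ 13. 170. 167.] 619
  seen [ 0.4546 -0.2518] foot r 0.0282 [ 12. 170.  90.] 512
  seen [ 0.4331 -0.3886] foot r 0.0194 [ 12. 170.  87.] 498
target [ 0.4546 -0.2518] 0.0282
gap 0.02925612676429234
gap lifted 0.029549718000290826
staged [-0.1492 -0.0003] 0.003410891105826923
in False [0.0633 0.    ] [0.6 0.9 0.8] gap 0.02883237635469546
released [0.0633 0.    ] 53.7833
  seen [ 0.5545 -0.2784] foot r 0.0284 [ 13. 170. 172.] 670
  seen [ 0.5203 -0.3859] foot r 0.028
[... 461 characters left out ...]
6138 -0.6768] 143
[ 0.522 -0.384] [-0.0412 -0.6148] [-0.015  -0.4307] 31
[ 0.433 -0.384] [-0.1305 -0.6126] [-0.1042 -0.4358] 31
[ 0.336 -0.193] [-0.2238 -0.4201] [-0.2127 -0.2514] 45
[ 0.368 -0.119] [-0.1906 -0.3462] [-0.1856 -0.175 ] 49
[0.031 0.024] [-0.5246 -0.1964] [-0.5306 -0.0526] 182
[0.627 0.042] [ 0.0718 -0.1903] [0.0633 0.0016] 68
[0.569 0.046] [ 0.0138 -0.1849] [0.0051 0.0022] 63
[0.49  0.128] [-0.0635 -0.1015] [-0.0787  0.0791] 22
[0.622 0.235] [0.0702 0.0024] [0.0462 0.1935] 95
[0.581 0.235] [0.0292 0.003 ] [0.0052 0.1908] 93
[0.471 0.307] [-0.0792  0.0773] [-0.1087  0.2561] 33
[0.617 0.439] [0.07   0.2068] [0.0295 0.3972] 83
[0.444 0.46 ] [-0.1035  0.231 ] [-0.1454  0.4073] 291
```

View pics/side5.png

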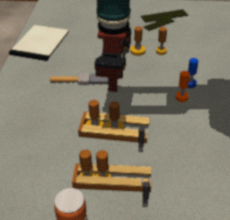

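The crop shows two stamps upright in each rack, at about (95,108) and (115,110) in the wide one and (87,160) and (103,160) in the narrow one. The last large and the last small are still on the bench.

```bash
python3 fetch.py l .5203 -.386 -.0548 && python3 fetch.py s .4332 -.3886 -.0125
python3 - <<'E'
from h import *
c=capture("side"); cv2.imwrite(f"pics/side6.png",c["image"])
for b in blobs(c):
    if b["n"]<110 and b["xy"][1]>-.25: print(b["xy"].round(3),NA.r(b["xy"]).round(4),WI.r(b["xy"]).round(4),b["n"])
print(current_clock())
E
```

```text
seen [ 0.5201 -0.3859] foot r 0.0283 [ 13.  170.  165.5] 624
  seen [ 0.4329 -0.3887] foot r 0.0193 [ 12. 169.  86.] 492
target [ 0.5201 -0.3859] 0.0283
gap 0.029553353908380146
gap lifted 0.029823041103416863
staged [-0.1492 -0.0002] 0.003393251633856169
in False [-0.0555  0.    ] [-0.1  0.6  0.2] gap 0.02970599638596027
released [-0.0555  0.    ] 76.0167
  seen [ 0.4333 -0.3887] foot r 0.0193 [ 12. 169.  86.] 500
target [ 0.4333 -0.3887] 0.0193
gap 0.02968863403878633
gap lifted 0.029685834745374742
staged [-1.493e-01  1.000e-04] 0.003469404690156684
in False [-0.0129 -0.    ] [ 0.4 -0.2 -0.1] gap 0.029738308618363473
released [-0.0129  0.    ] 87.9833
[ 0.336 -0.195] [-0.2239 -0.422 ] [-0.2127 -0.2532] 44
[ 0.368 -0.118] [-0.1905 -0.3455] [-0.1856 -0.1743] 49
[0.627 0.042] [ 0.0716 -0.19  ] [0.0631 0.0018] 62
[0.505 0.05 ] [-0.0497 -0.18  ] [-0.0586  0.002 ] 44
[0.491 0.127] [-0.0631 -0.1029] [-0.0781  0.0777] 21
[0.622 0.235] [0.0702 0.0029] [0.0461 0.1939] 93
[0.581 0.234] [0.0294 0.0024] [0.0055 0.1902] 93
[0.539 0.232] [-0.013  0.001] [-0.0367  0.1854] 96
[0.471 0.307] [-0.0792  0.0774] [-0.1088  0.2562] 35
[0.618 0.44 ] [0.0706 0.2072] [0.0301 0.3976] 88
88.0333
```

View pics/side6.png

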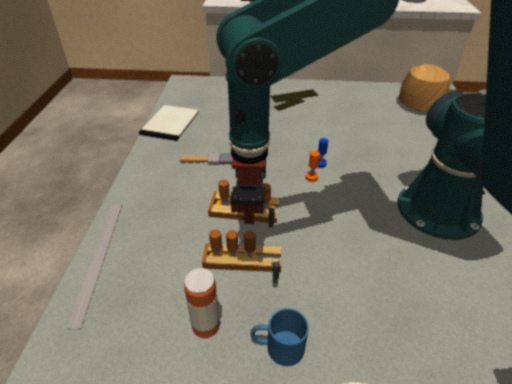

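All six stamps are standing in their racks: narrow handles at (215,240), (232,240) and (249,240), the wide ones partly hidden by the gripper at (240,195). Next I'll push the keepers home with closed fingers from the +y side, which keeps them clear of the handles.

```bash
cat > close1.py <<'E'
import sys
from h import *
R=NA if sys.argv[1]=="n" else WI
q=R.q()
p=R.w(-.081,.108)
move_ptp([*p,.18],q)
move_gripper(0.0)
print("descent contact",servo_line([*p,.054],q,rate=.1,contact_N=8))
f0=current_force()
hit=servo_line([*R.w(-.081,.047),.054],q,rate=.04,contact_N=9)
print(hit,R.r(current_position()).round(4),(current_force()-f0).round(1))
servo_line([*R.w(-.081,R.r(current_position())[1]+.02),.054],q,rate=.1)
P=current_position(); servo_line([P[0],P[1],.2],q,rate=.15)
print(current_clock())
E
python3 close1.py n; python3 close1.py w
python3 - <<'E'
from h import *
move_ptp([0.44,-0.05,0.26],qd(-np.pi/2))
move_ptp([0.40,0.13,0.26],qd(-np.pi/2))
def rep(n,c):
    for b in blobs(c,lo=.08):
        if b["n"]<1110: print(n,b["xy"].round(3),NA.r(b["xy"]).round(4),WI.r(b["xy"]).round(4),b["z"].round(4),b["n"])
c=capture("wrist"); cv2.imwrite("pics/w7.png",c["image"]); rep("w",c)
move_ptp([0.40,-0.25,0.30],qd(-np.pi/2))
for n in ["side","top"]:
    c=capture(n); cv2.imwrite(f"pics/{n}7.png",c["image"]); rep(n,c)
print(current_clock(),current_force())
a=cv2.imread("pics/side7.png")[180:280,190:300]; cv2.imwrite("pics/side7c.png",cv2.resize(a,None,fx=5,fy=5,interpolation=cv2.INTER_CUBIC))
E
```

```text
descent contact False
True [-0.081   0.0547] [-0.7  3.   0.8]
93.5833
descent contact False
True [-0.081   0.0543] [0.9 5.3 1.9]
98.5667
w [0.574 0.231] [ 0.0228 -0.0005] [-0.0008  0.1868] 0.1006 489
w [0.567 0.045] [ 0.0121 -0.1866] [0.0036 0.0004] 0.1006 737
w [0.537 0.229] [-0.0148 -0.0013] [-0.0382  0.183 ] 0.1008 673
w [0.508 0.049] [-0.0472 -0.1816] [-0.056   0.0006] 0.1007 614
w [0.486 0.085] [-0.0688 -0.1444] [-0.0805  0.036 ] 0.0894 157
w [0.471 0.265] [-0.08    0.0358] [-0.1062  0.2147] 0.0893 160
w [0.437 0.429] [-0.1104  0.2005] [-0.1498  0.3764] 0.0903 362
w [ 0.366 -0.119] [-0.1921 -0.3463] [-0.1871 -0.1752] 0.1004 456
w [ 0.334 -0.186] [-0.2262 -0.4125] [-0.2158 -0.244 ] 0.0992 186
side [ 0.648 -1.301] [ 0.0658 -1.5333] [ 0.1657 -1.3376] 0.1052 222
side [ 0.005 -1.3  ] [-0.5762 -1.5195] [-0.4753 -1.3757] 0.1057 232
side [-0.024 -0.624] [-0.5927 -0.844 ] [-0.5463 -0.7036] 0.1058 40
side [ 0.336 -0.193] [-0.2239 -0.4195] [-0.2128 -0.2508] 0.1005 40
side [ 0.368 -0.12 ] [-0.1906 -0.3469] [-0.1856 -0.1758] 0.1 50
side [0.627 0.042] [ 0.0715 -0.1905] [0.0631 0.0013] 0.0997 
[... 748 characters left out ...]
14] 0.0996 95
top [0.622 0.229] [ 0.07   -0.0031] [0.0464 0.188 ] 0.0998 92
top [0.581 0.229] [ 0.029  -0.0024] [0.0055 0.1854] 0.0998 94
top [0.568 0.041] [ 0.0131 -0.19  ] [ 0.0048 -0.0029] 0.0994 97
top [0.538 0.227] [-0.0138 -0.0035] [-0.0371  0.1809] 0.0993 93
top [0.508 0.046] [-0.0467 -0.1844] [-0.0553 -0.0022] 0.0997 95
top [0.487 0.083] [-0.0679 -0.1472] [-0.0794  0.0332] 0.0879 28
top [0.442 0.455] [-0.1051  0.2259] [-0.1465  0.4021] 0.0888 164
top [0.471 0.263] [-0.0798  0.0335] [-0.1058  0.2124] 0.0886 30
top [ 0.367 -0.123] [-0.1917 -0.3503] [-0.1864 -0.1792] 0.0999 103
top [ 0.334 -0.197] [-0.2255 -0.424 ] [-0.2141 -0.2554] 0.1 105
101.6917 [-0.32223392 -0.52512769  0.13388167]
```

View pics/w7.png

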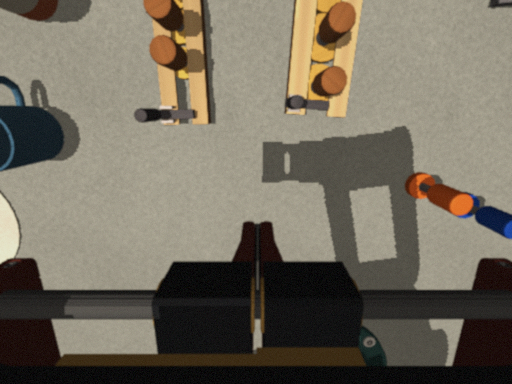

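View pics/side7c.png

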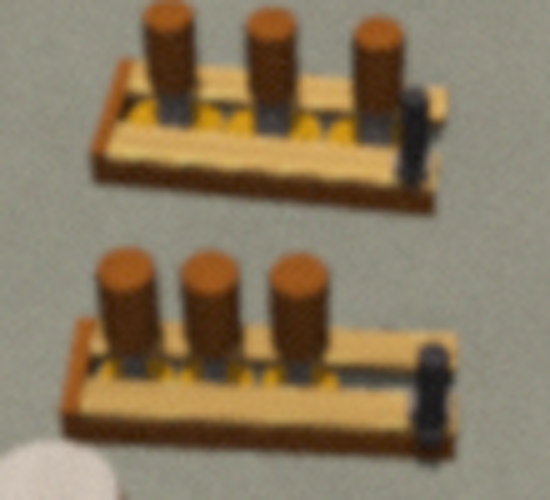

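View pics/top7.png

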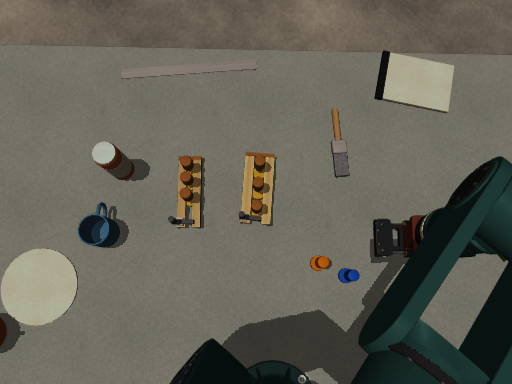

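The pictures show three upright stamps in each rack with their feet under the lips. The knobs are at (148,114) and (295,102) in the wrist picture, at rack y of 35.8 and 36.0 mm, which is home. The mug, can and brush stand where they were, and the arm is clear of everything.

```bash
python3 -c "
from bench import *
close_job(); print(current_clock())"
```

```text
the job is handed in; nothing more can be done
the job is handed in; nothing more can be done
```

I put all six stamps away and handed the job in at about 102 s on the robot's clock. It gave no verdict. The three small stamps are in the narrow rack, the three large ones are in the wide rack, and both keepers are pushed home.

**Stamps:** They stand upright with their tops at about 100 mm. The small ones are at rack x of about 70, 29 and -13 mm, and the large ones at about 63, 4 and -55 mm. Their sideways offset read within 0–1.3 mm in the wrist camera.

**Keepers:** Both stopped against force, and the wrist camera put the knobs at rack y of 35.8 mm (narrow) and 36.0 mm (wide), where 36 is home.

**Disturbance:** One large stamp was knocked about 3 cm partway through. The look before each grasp caught it, and I picked it up from its new place.

**Bystanders:** The mug and can measured within about 2 mm of where they started. The brush and the orange and blue look-alikes show no movement in the last pictures.

**Disagreement:** The top and side cameras read about 2–3 mm to either side of the wrist camera in y. That fits their stated calibration error, and feeling for the keepers' open stops agreed with the wrist camera to about half a millimetre.

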